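# Sift erasers from a mixed stationery tray

## Robot

A 6-joint arm with a two-finger parallel gripper is mounted at the origin on the work surface; the furniture and walls round the work are solid. World frame = base frame: x ahead of the robot, y to its left, z up, the work surface at z = 0. Lengths are in m, angles in rad, forces in N, time in s.
With the tool pointing down it reaches from about 0.375 to 0.925 m from the base axis. Payload 5.7 kg.
Tool frame: the origin (TCP) lies at the very end of the fingers, on their centre line; the grasp point (between the pads) lies 19 mm behind it; z points along the fingers, y is the line along which they close (so a half turn about z gives the same grasp; the last joint's range is limited). The gripper opens to 88 mm and grips with 3 to 60 N. Pads are 20 mm wide; open, the fingers measure 115 mm over their backs; the gripper's body (75 mm by 178 mm) begins 61 mm behind the grasp point.
Start: joints at [1.095, 0.359, 1.51, -0, 1.272, -0.115], TCP at [0.212, 0.561, 0.223] pointing down, gripper open.
Joint ranges: [-2.97, 2.97], [-1.01, 2.36], [0.21, 2.38], [-0.96, 4.11], [0.2, 2.71], [-2.98, 2.98]. Speed limits (rad/s): [2.39, 2.39, 3.14, 3.14, 3.14, 3.14].

## Interface

Orientations are given as a 3x3 rotation matrix whose columns are the frame's x, y, z axes.
In Python, from cell import arm, optics, finish_job gives the robot as it stands. The module is installed in compiled form; this text tells all that it offers.
- The arm moves only by the shell command python3 -m jog 'ROWS'. ROWS is JSON, a list of rows, each an object of numbers: "wx", "wy", "wz": the turn, a rotation vector about the tool's x, y, z in rad; "dx", "dy", "dz": the shift along the tool's x, y, z in mm; "claw": the finger opening in mm, from 0 to 87.8. A call has exactly 5 rows; each row shifts and turns the commanded pose from where the row before left it, along the tool's axes as they then stand; what a row does not reach is not made up. A row lasts 1/12 s, in which the tool goes at most 41.7 mm and 7.16 degrees, less where a joint would pass 70% of its speed; a pose out of reach is approached as far as the arm can. A call with a gripper value outside its range is refused whole. The fingers move at their own pace and stop on an object; the grip force is fixed at half the most. Time passes only in rows, so rows that do not move let the fingers close, or fill a call up. It gives the time, the measured TCP pose, the force, the opening and the grip force at its end, in the units of the state.
- arm.observe(): the state, without advancing time (a new reading comes with each control period).
- optics.get_image(name): name is "scene" or "top"; returns a dict with "pixels" (420x560x3 uint8, blue, green, red), "camera_matrix" (3x3 intrinsics, pixels), "D" ([k1, k2, p1, p2, k3] as OpenCV has them; the pictures are not rectified), "world_to_cam" (4x4, takes a point from world to camera coordinates). Camera axes: x right, y up, looking along -z (the intrinsics and any distortion apply to the point x, -y, -z); pixel columns grow to the right and rows downward; lengths in m; the calibration is good to about 2 mm. A picture is of the moment at which its call begins. There is no depth.
- finish_job(): hands the job in; it is judged then, once.
The state is a dict: "time": time; "joint_pos": joint angles; "joint_velocities": joint speeds; "tau": joint torques, N m; "tcp_pos": TCP position; "eef_rot": TCP orientation; "ft_force": force on the tool from outside, world axes, zero at the start; "ft_torque": the same for the moment, N m; "finger_gap": finger opening in m; "grip_force": force on a finger pad.
Only numpy, scipy, OpenCV 4.12 (cv2) and the standard library are available. Lean on these libraries where they do the work, as an engineer would, in place of code of your own. Each camera call takes 0.05 s, during which the arm holds its last target. There are 200 camera calls.

## Task

Pick up the slotted sorting tray by its bail and, over the square bin, tilt it towards its slotted end until both erasers have dropped through the slots into that bin while both highlighters stay in the tray. Then carry the tray to the oblong bin, tip both highlighters out of the open end into it, and set the tray back down level on the desk. Do not touch the erasers or highlighters with the gripper, and leave the desk stamp, glue stick and gel bottle where they stand.

Things in the scene. Friction and masses are not known exactly. Their poses are not given: they have to be found in the camera images.
- tray_grip (a point): Centre of the grip bar of the loose grey slotted tray (0.35 kg), 117.5 mm above its feet. The dark flat bar of the carrying bail crosses the tray's middle: 144 mm long (x), 12 thick (y), 25 tall (z); its underside is 93 mm above the tray floor; bail legs at x = +-69 mm. Tray axes: x across, y along its two lanes to the slotted end, z up. Tray 132 mm wide, y from -130 to +123 mm.
- tray_slots (a point): Middle of the tray's slots, level with the floor's top (12 mm above the feet; 91 mm in +y from the grip). A divider at x = 0 makes two lanes 60 mm wide. At the end of each lane is a slot through the floor, the full lane width, from 63.5 to 119 mm in +y from the grip, right up to the end wall. Erasers drop through; highlighters bridge it and stop at the wall. Walls stand 38 mm above the feet.
- tray_pour_edge (a point): Middle of the tray's open pouring end, on the floor's edge (130 mm in -y from the grip): no wall or lip there. Between here and the slots the floor is solid. Floor and walls are slick: pieces begin to slide at about 15 to 23 degrees of tilt, and slide fast at 35. The monitor stands just beyond the tray to the right: lift and carry clear of its screen.
- square_bin: White plastic bin, square, 135 x 135 mm, 60 mm tall, open above, walls 4 mm, fixed to the desk; it is for the erasers. Origin: centre of its underside; x and y along its sides, z up. Slightly turned.
- long_bin: White plastic bin, oblong, 150 mm (its x) by 195 mm (its y), 55 mm tall, open above, walls 4 mm, fixed to the desk; it is for the highlighters. Origin: centre of its underside; x and y along its sides, z up. Slightly turned.
- eraser_a_centre (a point): Centre of a two-tone eraser, 18 x 52 x 12 mm, about 18 g (long axis y), lying loose in the -x lane of the tray, turned any way, its centre about 13 to 19 mm short of the slot. Falls through a slot.
- eraser_b_centre (a point): Centre of a two-tone eraser, 18 x 52 x 12 mm, about 18 g (long axis y), lying loose in the +x lane of the tray, turned any way, its centre about 13 to 19 mm short of the slot. Falls through a slot.
- highlighter_a_centre (a point): Centre of a fat highlighter pen, 17 x 118 x 17 mm, 16 g (long axis y), lying loose lengthwise in the -x lane of the tray, between the pouring end and the eraser; it does not roll. Too long for the slot.
- highlighter_b_centre (a point): Centre of a fat highlighter pen, 17 x 118 x 17 mm, 16 g (long axis y), lying loose lengthwise in the +x lane of the tray, between the pouring end and the eraser; it does not roll. Too long for the slot.
- desk_stamp: Black self-inking desk stamp, 46 x 68 x 75 mm, standing near the robot on the left; a bystander.
- glue_stick: Glue stick standing upright, 27 mm across, 92 mm tall, far side near the monitor; a bystander.
- gel_bottle: Small bottle of hand gel standing upright, 38 x 47 x 106 mm, near the glue stick; a bystander.

How it is judged:
On the way, in this order (a step that is already met when the one before it is completed fails the run):
1. both erasers lie in the square bin while both highlighters are still in the tray (x of eraser_a_centre in the frame of square_bin between -0.065 and 0.065 m and y of eraser_a_centre in the frame of square_bin between -0.065 and 0.065 m and z of eraser_a_centre in the frame of square_bin between 0 and 0.055 m and x of eraser_b_centre in the frame of square_bin between -0.065 and 0.065 m and y of eraser_b_centre in the frame of square_bin between -0.065 and 0.065 m and z of eraser_b_centre in the frame of square_bin between 0 and 0.055 m and x of highlighter_a_centre in the frame of tray_grip between -0.066 and 0.066 m and y of highlighter_a_centre in the frame of tray_grip between -0.135 and 0.124 m and z of highlighter_a_centre in the frame of tray_grip between -0.125 and -0.04 m and x of highlighter_b_centre in the frame of tray_grip between -0.066 and 0.066 m and y of highlighter_b_centre in the frame of tray_grip between -0.135 and 0.124 m and z of highlighter_b_centre in the frame of tray_grip between -0.125 and -0.04 m), for 0.2 s.
2. both highlighters lie in the oblong bin, the erasers still in the square bin (x of eraser_a_centre in the frame of square_bin between -0.065 and 0.065 m and y of eraser_a_centre in the frame of square_bin between -0.065 and 0.065 m and z of eraser_a_centre in the frame of square_bin between 0 and 0.055 m and x of eraser_b_centre in the frame of square_bin between -0.065 and 0.065 m and y of eraser_b_centre in the frame of square_bin between -0.065 and 0.065 m and z of eraser_b_centre in the frame of square_bin between 0 and 0.055 m and x of highlighter_a_centre in the frame of long_bin between -0.073 and 0.073 m and y of highlighter_a_centre in the frame of long_bin between -0.095 and 0.095 m and z of highlighter_a_centre in the frame of long_bin between 0 and 0.055 m and x of highlighter_b_centre in the frame of long_bin between -0.073 and 0.073 m and y of highlighter_b_centre in the frame of long_bin between -0.095 and 0.095 m and z of highlighter_b_centre in the frame of long_bin between 0 and 0.055 m), for 0.2 s.
At the end, for the whole second after the job is handed in: Both erasers' centres inside the square bin and both highlighters' centres inside the oblong bin, below their rims (no more than 55 mm above the bins' undersides); the tray stands on its feet on the desk top (grip bar 108 to 127 mm high), within 0.08 rad of level (all of step 2 and height (world z) of tray_grip between 0.108 and 0.127 m and angle between tray_grip's own z axis and vertical below 0.08 rad); the robot touches nothing.
It fails at once if the gripper or arm touches an eraser or highlighter (contact force between any of the fingers, the arm and eraser_a above 0.5 N or contact force between any of the fingers, the arm and eraser_b above 0.5 N or contact force between any of the fingers, the arm and highlighter_a above 0.5 N or contact force between any of the fingers, the arm and highlighter_b above 0.5 N).
It fails at once if a bystander is moved more than 30 mm (distance of any of desk_stamp, glue_stick, gel_bottle from where it was at the start of the episode above 0.03 m).
It also fails if it takes over 67 s, if anything falls off the work surface, if the arm or the gripper's body presses on something with over 40 N, if the wrist force passes 120 N, or if a joint passes its speed limit or range.

## Working session

There is one attempt and no reset: what is moved stays moved. The work goes in short steps, Python scripts to look and compute and a shell command to move; the robot and the scene stay as the last step left them, time stands still between calls to the robot, and variables do not carry over. Pictures are saved under pics/ and viewed, at most 10 in all, crops included, and the job is handed in when it is done.

```bash
mkdir -p pics; python3 - <<'E'
from cell import arm, optics
import cv2,numpy as np,pickle
for n in("scene","top"):
    i=optics.get_image(n); cv2.imwrite(f"pics/{n}0.png",i["pixels"]); pickle.dump(i,open(f"{n}0.pkl","wb"))
    W=np.array(i["world_to_cam"]);print(n,np.round(-W[:3,:3].T@W[:3,3],3),np.round(W[:3,:3],2).tolist(),i["D"])
s=arm.observe();print(s["time"],s["tcp_pos"],np.round(s["eef_rot"],3).tolist())
E
```

```text
scene [ 0.249 -0.692  0.97 ] [[0.95, -0.33, -0.0], [0.25, 0.72, 0.65], [-0.21, -0.61, 0.76]] [-0.00138061  0.          0.          0.          0.        ]
top [0.35  0.04  1.155] [[0.01, -1.0, 0.01], [0.99, 0.01, 0.11], [-0.11, 0.01, 0.99]] [-0.0422661  0.         0.         0.         0.       ]
0.1 [0.21152579 0.56079432 0.22189042] [[-0.936, 0.353, -0.001], [0.353, 0.936, -0.001], [0.0, -0.002, -1.0]]
```

View pics/top0.png

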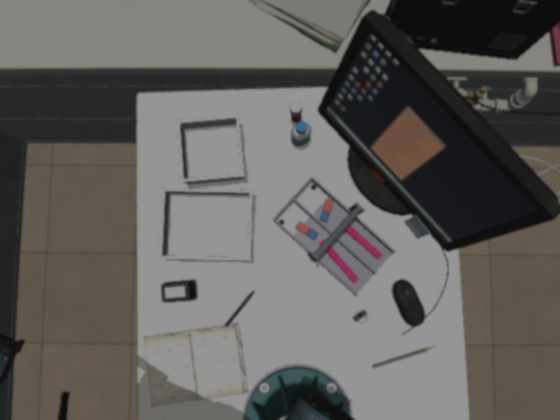

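View pics/scene0.png

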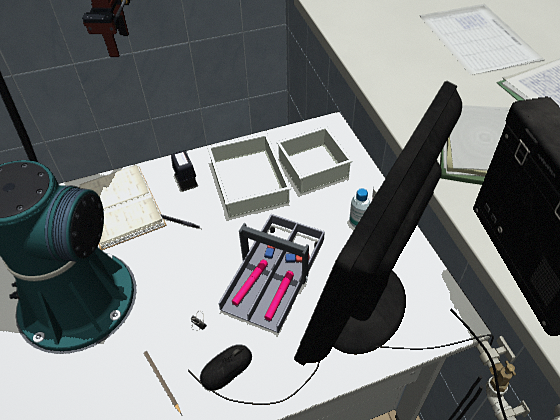

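```bash
cat > h.py <<'E'
import numpy as np,cv2,pickle
def ray(i,px):
    K=np.array(i["camera_matrix"],float);D=np.array(i["D"],float);W=np.array(i["world_to_cam"])
    p=cv2.undistortPoints(np.array(px,float).reshape(-1,1,2),K,D).reshape(-1,2)
    d=np.c_[p[:,0],-p[:,1],-np.ones(len(p))]@W[:3,:3]
    return -W[:3,:3].T@W[:3,3],d
def at(i,px,z):
    o,d=ray(i,px);return o+d*((z-o[2])/d[:,2])[:,None]
def proj(i,P):
    W=np.array(i["world_to_cam"]);c=np.asarray(P)@W[:3,:3].T+W[:3,3]
    return cv2.projectPoints(c*[1,-1,-1],np.zeros(3),np.zeros(3),np.array(i["camera_matrix"],float),np.array(i["D"],float))[0].reshape(-1,2)
E
python3 - <<'E'
import cv2,pickle
i=pickle.load(open("top0.pkl","rb"));print(i["camera_matrix"])
c=i["pixels"][100:300,155:405];c=cv2.resize(c,None,fx=3,fy=3,interpolation=cv2.INTER_CUBIC);c=cv2.convertScaleAbs(c,alpha=1.3)
for k in range(0,250,25):cv2.putText(c,str(155+k),(k*3,10),0,.35,(0,255,0));cv2.line(c,(k*3,0),(k*3,600),(0,255,0),1) if k%50==0 else 0
for k in range(0,200,25):cv2.putText(c,str(100+k),(0,k*3+10),0,.35,(0,255,0));cv2.line(c,(0,k*3),(750,k*3),(0,255,0),1) if k%50==0 else 0
cv2.imwrite("pics/c1.png",c)
E
```

```text
[[500.86726083   0.         283.19892115]
 [  0.         500.86726083 204.55513506]
 [  0.           0.           1.        ]]
```

View pics/c1.png

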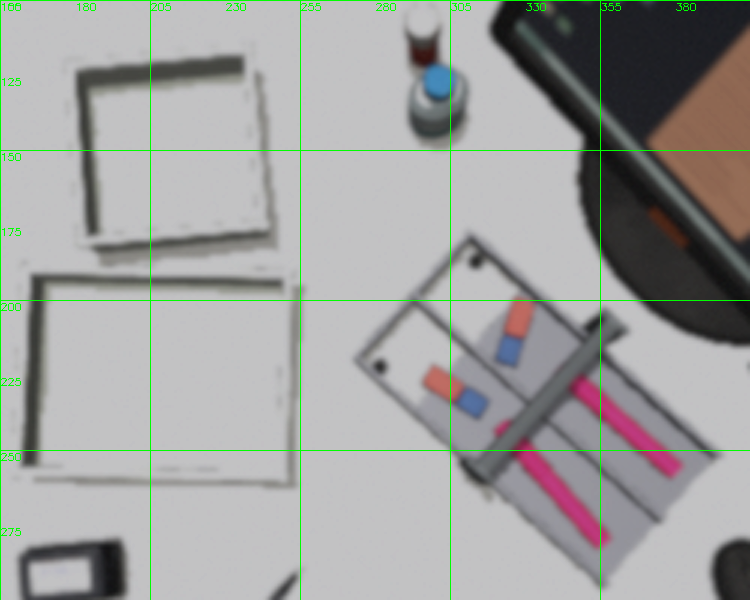

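```bash
cat > fit.py <<'E'
from h import *
from scipy.optimize import least_squares
i=pickle.load(open("top0.pkl","rb"))
def fit(M,uv,p0):
    px=np.array(uv)/3+[155,100];M=np.array(M)/1000
    def w(p):
        c,s=np.cos(p[2]),np.sin(p[2]);return np.c_[M[:,0]*c-M[:,1]*s+p[0],M[:,0]*s+M[:,1]*c+p[1],M[:,2]]
    r=least_squares(lambda p:(proj(i,w(p))-px).ravel(),p0)
    print(np.round(r.x,4),"res px",np.round(r.fun.reshape(-1,2),1).tolist());return r.x
t=fit([(-66,123,38),(66,123,38),(-66,-130,12),(66,-130,25),(-72,0,130),(72,0,130)],[(357,358),(470,237),(603,586),(718,455),(485,475),(618,322)],[.5,-.1,.8])
# bin x,y: choose x along world x(up in image), y left
a=63.5
s=fit([(a,a,60),(a,-a,60),(-a,a,60),(-67.5,-67.5,60)],[(78,70),(243,56),(89,235),(271,233)],[.6,.3,0])
X,Y=71,93.5
l=fit([(X,Y,55),(X,-Y,55),(-X,Y,55),(-75,-97.5,55)],[(32,276),(288,282),(22,465),(292,484)],[.5,.3,0])
E
python3 fit.py
```

```text
[ 0.4105 -0.0798 -0.7245] res px [[-1.1, 1.0], [0.4, -2.0], [0.4, 0.6], [1.3, 0.4], [-1.4, 0.7], [0.5, -0.6]]
[0.5994 0.1947 0.0949] res px [[0.1, 0.4], [1.5, 0.2], [0.0, 1.1], [-1.5, -1.6]]
[ 0.43    0.2001 -0.0209] res px [[1.0, -0.2], [-0.1, 0.1], [0.9, 1.1], [-1.9, -0.9]]
```

```bash
python3 -m jog '[{"wz":0.121},{"wz":0.121},{"wz":0.121},{"dx":-30,"dy":-10},{"dx":-36,"dy":-12}]'
python3 -m jog '[{"dx":-36,"dy":-12},{"dx":-36,"dy":-12},{"dx":-36,"dy":-12},{"dx":-36,"dy":-12},{"dx":-36,"dy":-12}]'
python3 -m jog '[{"dx":-36,"dy":-14},{"dx":-29,"dy":-25},{"dx":-29,"dy":-25},{"dx":-29,"dy":-25},{"dx":-29,"dy":-25}]'
```

```text
invalid input
invalid input
invalid input
```

```bash
python3 -m jog '[{"wx":0,"wy":0,"wz":0.121,"dx":0,"dy":0,"dz":0,"claw":87},{"wx":0,"wy":0,"wz":0.121,"dx":0,"dy":0,"dz":0,"claw":87},{"wx":0,"wy":0,"wz":0.121,"dx":0,"dy":0,"dz":0,"claw":87},{"wx":0,"wy":0,"wz":0,"dx":-30,"dy":-10,"dz":0,"claw":87},{"wx":0,"wy":0,"wz":0,"dx":-36,"dy":-12,"dz":0,"claw":87}]'
```

```text
time: 0.52
tcp_pos: [0.2461, 0.502, 0.2221]
eef_rot: [[-0.751, 0.66, -0.0], [0.66, 0.751, 0.0], [0.001, 0.0, -1.0]]
ft_force: [1.2, -0.6, -0.4]
finger_gap: 0.0869
grip_force: 0.0
```

```bash
python3 -m jog '[{"wx":0,"wy":0,"wz":0,"dx":-36,"dy":-12,"dz":0,"claw":87},{"wx":0,"wy":0,"wz":0,"dx":-36,"dy":-12,"dz":0,"claw":87},{"wx":0,"wy":0,"wz":0,"dx":-36,"dy":-12,"dz":0,"claw":87},{"wx":0,"wy":0,"wz":0,"dx":-36,"dy":-12,"dz":0,"claw":87},{"wx":0,"wy":0,"wz":0,"dx":-36,"dy":-12,"dz":0,"claw":87}]'
python3 -m jog '[{"wx":0,"wy":0,"wz":0,"dx":-36,"dy":-14,"dz":0,"claw":87},{"wx":0,"wy":0,"wz":0,"dx":-29,"dy":-25,"dz":0,"claw":87},{"wx":0,"wy":0,"wz":0,"dx":-29,"dy":-25,"dz":0,"claw":87},{"wx":0,"wy":0,"wz":0,"dx":-29,"dy":-25,"dz":0,"claw":87},{"wx":0,"wy":0,"wz":0,"dx":-29,"dy":-25,"dz":0,"claw":87}]'
python3 -m jog '[{"wx":0,"wy":0,"wz":0,"dx":-29,"dy":-25,"dz":0,"claw":87},{"wx":0,"wy":0,"wz":0,"dx":-29,"dy":-25,"dz":0,"claw":87},{"wx":0,"wy":0,"wz":0,"dx":-29,"dy":-25,"dz":0,"claw":87},{"wx":0,"wy":0,"wz":0,"dx":-29,"dy":-25,"dz":0,"claw":87},{"wx":0,"wy":0,"wz":0,"dx":0,"dy":0,"dz":0,"claw":87}]'
```

```text
time: 0.93
tcp_pos: [0.3421, 0.3352, 0.2224]
eef_rot: [[-0.75, 0.662, -0.0], [0.662, 0.75, -0.0], [-0.0, -0.001, -1.0]]
ft_force: [-0.1, -0.2, -0.4]
finger_gap: 0.0869
grip_force: 0.0
time: 1.35
tcp_pos: [0.3798, 0.1491, 0.2224]
eef_rot: [[-0.75, 0.662, -0.0], [0.662, 0.75, -0.0], [0.0, -0.0, -1.0]]
ft_force: [0.2, 0.4, -0.4]
finger_gap: 0.0868
grip_force: 0.0
time: 1.77
tcp_pos: [0.4022, -0.0068, 0.2229]
eef_rot: [[-0.745, 0.667, 0.001], [0.667, 0.745, -0.003], [-0.003, -0.001, -1.0]]
ft_force: [1.1, 0.6, 0.6]
finger_gap: 0.087
grip_force: 0.0
```

```bash
python3 -m jog '[{"wx":0,"wy":0,"wz":0,"dx":-27,"dy":-24,"dz":0,"claw":87},{"wx":0,"wy":0,"wz":0,"dx":-28,"dy":-25,"dz":0,"claw":87},{"wx":0,"wy":0,"wz":0,"dx":0,"dy":0,"dz":30,"claw":87},{"wx":0,"wy":0,"wz":0,"dx":0,"dy":0,"dz":30,"claw":87},{"wx":0,"wy":0,"wz":0,"dx":0,"dy":0,"dz":0,"claw":87}]'
python3 - <<'E'
from h import *
from cell import optics
i=optics.get_image("scene");pickle.dump(i,open("s1.pkl","wb"))
c=cv2.resize(i["pixels"][170:350,180:380],None,fx=3,fy=3,interpolation=cv2.INTER_CUBIC);cv2.imwrite("pics/s1.png",c)
E
```

```text
time: 2.18
tcp_pos: [0.4061, -0.0731, 0.1588]
eef_rot: [[-0.748, 0.664, -0.008], [0.664, 0.748, 0.003], [0.008, -0.003, -1.0]]
ft_force: [-1.4, 0.2, -0.5]
finger_gap: 0.0872
grip_force: 0.0
```

View pics/s1.png

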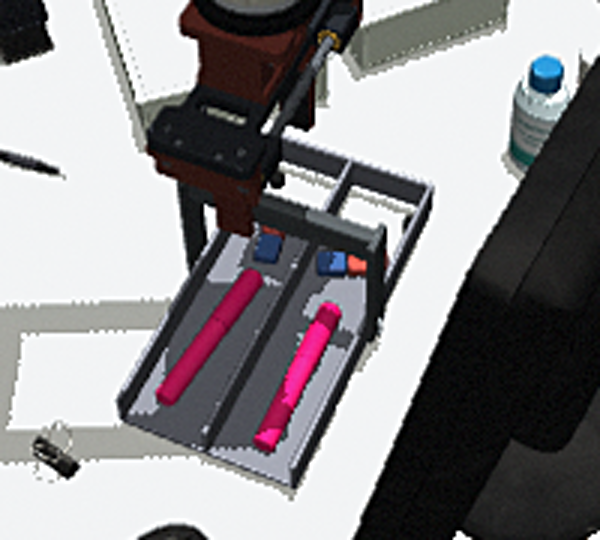

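```bash
python3 - <<'E'
from h import *
from scipy.optimize import least_squares
i=pickle.load(open("s1.pkl","rb"))
M=np.array([(66,123,38),(-66,-130,38),(66,-130,38),(66,-130,0),(72,-6,130)])/1000
px=np.array([(432,187),(120,402),(297,478),(293,494),(381,236)])/3+[180,170]
def w(p):
    c,s=np.cos(p[2]),np.sin(p[2]);return np.c_[M[:,0]*c-M[:,1]*s+p[0],M[:,0]*s+M[:,1]*c+p[1],M[:,2]]
p0=[.4105,-.0798,-.7245];f=lambda p:(proj(i,w(p))-px).ravel()
print(np.round(f(p0)*3).reshape(-1,2).tolist())
r=least_squares(f,p0);print(r.x,np.round(r.fun*3).reshape(-1,2).tolist())
E
```

```text
[[-4.0, -1.0], [-10.0, 2.0], [-6.0, -5.0], [-0.0, 6.0], [-8.0, 12.0]]
[ 0.41482146 -0.07888695 -0.72474111] [[2.0, -4.0], [-4.0, -1.0], [0.0, -8.0], [5.0, 3.0], [-2.0, 9.0]]
```

```bash
python3 -m jog '[{"wx":0,"wy":0,"wz":0,"dx":-5,"dy":0,"dz":20,"claw":87},{"wx":0,"wy":0,"wz":0,"dx":-2,"dy":0,"dz":20,"claw":87},{"wx":0,"wy":0,"wz":0,"dx":0,"dy":0,"dz":14,"claw":87},{"wx":0,"wy":0,"wz":0,"dx":0,"dy":0,"dz":6,"claw":87},{"wx":0,"wy":0,"wz":0,"dx":0,"dy":0,"dz":0,"claw":87}]'
python3 -m jog '[{"wx":0,"wy":0,"wz":0,"dx":0,"dy":0,"dz":0,"claw":60},{"wx":0,"wy":0,"wz":0,"dx":0,"dy":0,"dz":0,"claw":40},{"wx":0,"wy":0,"wz":0,"dx":0,"dy":0,"dz":0,"claw":25},{"wx":0,"wy":0,"wz":0,"dx":0,"dy":0,"dz":0,"claw":15},{"wx":0,"wy":0,"wz":0,"dx":0,"dy":0,"dz":0,"claw":0}]'
python3 -m jog '[{"wx":0,"wy":0,"wz":0,"dx":0,"dy":0,"dz":0,"claw":0},{"wx":0,"wy":0,"wz":0,"dx":0,"dy":0,"dz":0,"claw":0},{"wx":0,"wy":0,"wz":0,"dx":0,"dy":0,"dz":0,"claw":0},{"wx":0,"wy":0,"wz":0,"dx":0,"dy":0,"dz":0,"claw":0},{"wx":0,"wy":0,"wz":0,"dx":0,"dy":0,"dz":0,"claw":0}]'
```

```text
time: 2.65
tcp_pos: [0.4147, -0.0779, 0.1027]
eef_rot: [[-0.75, 0.661, -0.001], [0.661, 0.75, 0.0], [0.001, -0.001, -1.0]]
ft_force: [-0.3, 0.4, -0.3]
finger_gap: 0.0868
grip_force: 0.0
time: 3.07
tcp_pos: [0.4153, -0.0787, 0.1032]
eef_rot: [[-0.749, 0.662, 0.001], [0.662, 0.749, -0.001], [-0.001, 0.0, -1.0]]
ft_force: [0.2, -0.1, 0.1]
finger_gap: 0.057
grip_force: 0.0
time: 3.48
tcp_pos: [0.4149, -0.0786, 0.1026]
eef_rot: [[-0.749, 0.662, -0.0], [0.662, 0.749, -0.0], [0.0, -0.0, -1.0]]
ft_force: [0.7, 0.4, -0.8]
finger_gap: 0.0235
grip_force: 0.0
```

```bash
python3 -m jog '[{"wx":0,"wy":0,"wz":0,"dx":0,"dy":0,"dz":4,"claw":15},{"wx":0,"wy":0,"wz":0,"dx":0,"dy":0,"dz":0,"claw":0},{"wx":0,"wy":0,"wz":0,"dx":0,"dy":0,"dz":0,"claw":0},{"wx":0,"wy":0,"wz":0,"dx":0,"dy":0,"dz":0,"claw":0},{"wx":0,"wy":0,"wz":0,"dx":0,"dy":0,"dz":0,"claw":0}]'
python3 -m jog '[{"wx":0,"wy":0,"wz":0,"dx":0,"dy":0,"dz":0,"claw":0},{"wx":0,"wy":0,"wz":0,"dx":0,"dy":0,"dz":0,"claw":0},{"wx":0,"wy":0,"wz":0,"dx":0,"dy":0,"dz":-2,"claw":0},{"wx":0,"wy":0,"wz":0,"dx":0,"dy":0,"dz":-4,"claw":0},{"wx":0,"wy":0,"wz":0,"dx":0,"dy":0,"dz":-8,"claw":0}]'
```

```text
time: 3.9
tcp_pos: [0.4144, -0.0784, 0.0983]
eef_rot: [[-0.749, 0.662, -0.001], [0.662, 0.749, 0.0], [0.001, -0.001, -1.0]]
ft_force: [-0.8, -1.3, -3.3]
finger_gap: 0.0122
grip_force: 30.0
time: 4.32
tcp_pos: [0.4143, -0.0784, 0.1126]
eef_rot: [[-0.749, 0.662, -0.002], [0.662, 0.749, 0.0], [0.001, -0.001, -1.0]]
ft_force: [0.2, 0.6, -4.4]
finger_gap: 0.0119
grip_force: 30.0
```

```bash
python3 -m jog '[{"wx":0,"wy":0,"wz":0,"dx":3,"dy":0,"dz":-13,"claw":0},{"wx":0,"wy":0,"wz":0,"dx":7,"dy":0,"dz":-14,"claw":0},{"wx":0,"wy":0,"wz":0,"dx":11,"dy":0,"dz":-14,"claw":0},{"wx":0,"wy":0,"wz":0,"dx":14,"dy":0,"dz":-14,"claw":0},{"wx":0,"wy":0,"wz":0,"dx":14,"dy":3,"dz":-14,"claw":0}]'
python3 -m jog '[{"wx":0,"wy":0,"wz":0,"dx":14,"dy":6,"dz":-14,"claw":0},{"wx":0,"wy":0,"wz":0,"dx":14,"dy":9,"dz":-14,"claw":0},{"wx":0,"wy":0,"wz":0,"dx":12,"dy":12,"dz":-14,"claw":0},{"wx":0,"wy":0,"wz":0,"dx":9,"dy":15,"dz":-12,"claw":0},{"wx":0,"wy":0,"wz":0,"dx":6,"dy":17,"dz":-8,"claw":0}]'
python3 -m jog '[{"wx":0,"wy":0,"wz":0,"dx":0,"dy":17,"dz":0,"claw":0},{"wx":0,"wy":0,"wz":0,"dx":0,"dy":17,"dz":0,"claw":0},{"wx":0,"wy":0,"wz":0,"dx":0,"dy":17,"dz":0,"claw":0},{"wx":0,"wy":0,"wz":0,"dx":0,"dy":17,"dz":0,"claw":0},{"wx":0,"wy":0,"wz":0,"dx":0,"dy":17,"dz":0,"claw":0}]'
python3 -m jog '[{"wx":0,"wy":0,"wz":0,"dx":0,"dy":17,"dz":0,"claw":0},{"wx":0,"wy":0,"wz":0,"dx":0,"dy":17,"dz":0,"claw":0},{"wx":0,"wy":0,"wz":0,"dx":0,"dy":17,"dz":0,"claw":0},{"wx":0,"wy":0,"wz":0,"dx":0,"dy":12,"dz":0,"claw":0},{"wx":0,"wy":0,"wz":0,"dx":0,"dy":6,"dz":0,"claw":0}]'
python3 -m jog '[{"wx":0,"wy":0,"wz":0.04,"dx":0,"dy":0,"dz":0,"claw":0},{"wx":0,"wy":0,"wz":0.08,"dx":0,"dy":0,"dz":0,"claw":0},{"wx":0,"wy":0,"wz":0.09,"dx":0,"dy":0,"dz":0,"claw":0},{"wx":0,"wy":0,"wz":0.09,"dx":0,"dy":0,"dz":0,"claw":0},{"wx":0,"wy":0,"wz":0.09,"dx":0,"dy":0,"dz":0,"claw":0}]'
```

```text
time: 4.73
tcp_pos: [0.3796, -0.0438, 0.183]
eef_rot: [[-0.749, 0.663, 0.0], [0.663, 0.749, -0.0], [-0.0, -0.0, -1.0]]
ft_force: [1.0, 0.5, -3.7]
finger_gap: 0.0121
grip_force: 30.0
time: 5.15
tcp_pos: [0.3774, 0.0376, 0.2456]
eef_rot: [[-0.749, 0.662, 0.002], [0.662, 0.749, -0.0], [-0.001, 0.001, -1.0]]
ft_force: [0.3, -0.3, -2.9]
finger_gap: 0.012
grip_force: 30.0
time: 5.57
tcp_pos: [0.4345, 0.1012, 0.2444]
eef_rot: [[-0.749, 0.662, 0.0], [0.662, 0.749, -0.0], [-0.0, 0.0, -1.0]]
ft_force: [0.8, -0.1, -3.9]
finger_gap: 0.012
grip_force: 30.0
time: 5.98
tcp_pos: [0.481, 0.1531, 0.2442]
eef_rot: [[-0.75, 0.662, 0.001], [0.662, 0.75, 0.0], [-0.001, 0.001, -1.0]]
ft_force: [-0.1, -0.3, -3.9]
finger_gap: 0.0117
grip_force: 30.0
time: 6.4
tcp_pos: [0.4794, 0.1517, 0.2438]
eef_rot: [[-0.437, 0.899, -0.001], [0.899, 0.437, -0.001], [-0.0, -0.001, -1.0]]
ft_force: [-0.7, -0.1, -4.4]
finger_gap: 0.0118
grip_force: 30.0
```

```bash
python3 -m jog '[{"wx":0,"wy":0,"wz":0.09,"dx":0,"dy":0,"dz":0,"claw":0},{"wx":0,"wy":0,"wz":0.09,"dx":0,"dy":0,"dz":0,"claw":0},{"wx":0,"wy":0,"wz":0.09,"dx":0,"dy":0,"dz":0,"claw":0},{"wx":0,"wy":0,"wz":0.06,"dx":0,"dy":0,"dz":0,"claw":0},{"wx":0,"wy":0,"wz":0.03,"dx":0,"dy":0,"dz":0,"claw":0}]'
python3 -m jog '[{"wx":0,"wy":0,"wz":0,"dx":5,"dy":5,"dz":0,"claw":0},{"wx":0,"wy":0,"wz":0,"dx":10,"dy":10,"dz":0,"claw":0},{"wx":0,"wy":0,"wz":0,"dx":10,"dy":10,"dz":0,"claw":0},{"wx":0,"wy":0,"wz":0,"dx":6,"dy":8,"dz":0,"claw":0},{"wx":0,"wy":0,"wz":0,"dx":0,"dy":0,"dz":0,"claw":0}]'
python3 - <<'E'
from h import *
from cell import optics
for n in("top","scene"):
    i=optics.get_image(n);pickle.dump(i,open(n+"2.pkl","wb"))
a=pickle.load(open("top2.pkl","rb"))["pixels"][80:280,150:350];b=i["pixels"][100:300,180:380]
cv2.imwrite("pics/p2.png",np.hstack([cv2.resize(x,(400,400),interpolation=cv2.INTER_CUBIC) for x in(a,b)]))
E
```

```text
time: 6.82
tcp_pos: [0.4794, 0.1516, 0.2439]
eef_rot: [[-0.093, 0.996, -0.001], [0.996, 0.093, -0.001], [-0.0, -0.001, -1.0]]
ft_force: [-0.0, 0.6, -3.9]
finger_gap: 0.0116
grip_force: 30.0
time: 7.23
tcp_pos: [0.5124, 0.1882, 0.2438]
eef_rot: [[-0.099, 0.995, 0.002], [0.995, 0.099, 0.001], [0.001, 0.002, -1.0]]
ft_force: [0.5, 0.7, -3.1]
finger_gap: 0.012
grip_force: 30.0
```

View pics/p2.png

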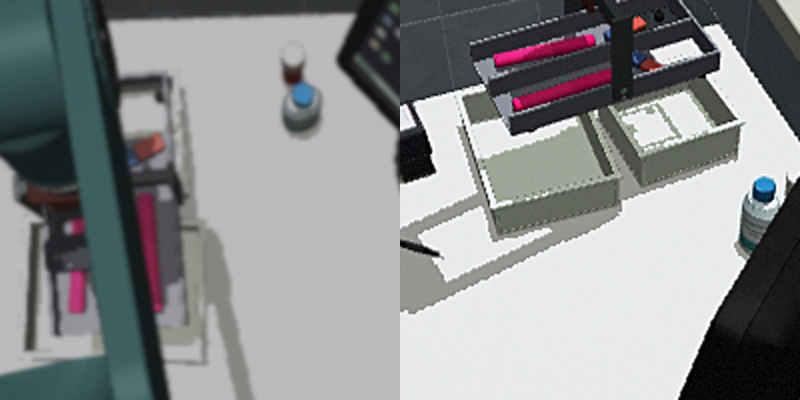

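```bash
python3 - <<'E'
from h import *
from scipy.optimize import least_squares
i=pickle.load(open("scene2.pkl","rb"))
M=np.array([(66,123,38),(66,-130,38),(-66,-130,38)])/1000
px=np.array([(340,122.5),(234,153),(215,121)])
th=np.arctan2(.097,.995)-np.pi/2
def w(p):
    c,s=np.cos(th),np.sin(th);return np.c_[M[:,0]*c-M[:,1]*s+p[0],M[:,0]*s+M[:,1]*c+p[1],M[:,2]+.2628-.1175]
f=lambda p:(proj(i,w(p))-px).ravel()
p0=[.5115,.1875];print(np.round(f(p0),1))
r=least_squares(f,p0);print(r.x,np.round(r.fun,1))
E
```

```text
[ 0.1  3.2  0.1  5.9 -1.3  0.6]
[0.51548721 0.19783042] [-0.  -0.   0.6  2.2 -0.7 -2.5]
```

```bash
python3 - <<'E'
from h import *
i=pickle.load(open("scene2.pkl","rb"))
c=cv2.resize(i["pixels"][95:195,205:355],None,fx=5,fy=5,interpolation=cv2.INTER_CUBIC)
th=np.arctan2(.097,.995)-np.pi/2;C,s=np.cos(th),np.sin(th)
for m in [(x,y,z) for x in(-66,66) for y in(-130,123) for z in(0,38)]+[(72,-6,130),(-72,-6,130)]:
    m=np.array(m)/1000;P=[[m[0]*C-m[1]*s+.5115,m[0]*s+m[1]*C+.1875,m[2]+.1453]]
    u=(proj(i,P)[0]-[205,95])*5;cv2.circle(c,(int(u[0])+2,int(u[1])+2),3,(0,255,0),-1)
cv2.imwrite("pics/c3.png",c)
E
```

```text
(no output)
```

View pics/c3.png

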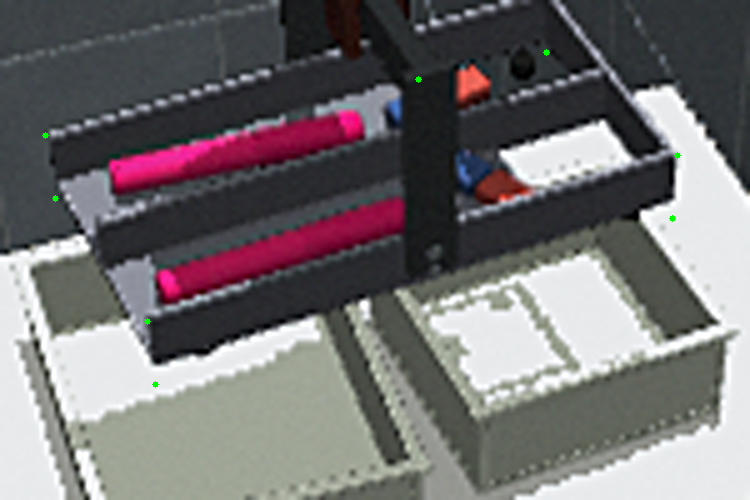

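```bash
python3 -m jog '[{"wx":0,"wy":0,"wz":0,"dx":0,"dy":-3,"dz":8,"claw":0},{"wx":0,"wy":0,"wz":0,"dx":0,"dy":0,"dz":12,"claw":0},{"wx":0,"wy":0,"wz":0,"dx":-2,"dy":0,"dz":12,"claw":0},{"wx":0.03,"wy":0,"wz":0,"dx":0,"dy":3,"dz":2,"claw":0},{"wx":0.05,"wy":0,"wz":0,"dx":0,"dy":4,"dz":-4.5,"claw":0}]'
python3 -m jog '[{"wx":0.06,"wy":0,"wz":0,"dx":0,"dy":5.2,"dz":-5.5,"claw":0},{"wx":0.06,"wy":0,"wz":0,"dx":0,"dy":5.2,"dz":-5.5,"claw":0},{"wx":0.06,"wy":0,"wz":0,"dx":0,"dy":5.2,"dz":-5.5,"claw":0},{"wx":0.06,"wy":0,"wz":0,"dx":0,"dy":5.2,"dz":-5.5,"claw":0},{"wx":0.06,"wy":0,"wz":0,"dx":0,"dy":5.2,"dz":-5.5,"claw":0}]'
python3 -m jog '[{"wx":0.06,"wy":0,"wz":0,"dx":0,"dy":5.2,"dz":-5.5,"claw":0},{"wx":0.06,"wy":0,"wz":0,"dx":0,"dy":5.2,"dz":-5.5,"claw":0},{"wx":0.04,"wy":0,"wz":0,"dx":0,"dy":3.5,"dz":-3.6,"claw":0},{"wx":0.03,"wy":0,"wz":0,"dx":0,"dy":2.6,"dz":-2.7,"claw":0},{"wx":0,"wy":0,"wz":0,"dx":0,"dy":0,"dz":0,"claw":0}]'
python3 - <<'E'
from h import *
from cell import optics
for n in("top","scene"):
    i=optics.get_image(n);pickle.dump(i,open(n+"4.pkl","wb"))
a=pickle.load(open("top4.pkl","rb"))["pixels"][80:280,150:350];b=i["pixels"][80:280,180:380]
cv2.imwrite("pics/p4.png",np.hstack([cv2.resize(x,(400,400),interpolation=cv2.INTER_CUBIC) for x in(a,b)]))
E
```

```text
time: 7.75
tcp_pos: [0.5101, 0.1836, 0.2119]
eef_rot: [[-0.097, 0.992, -0.087], [0.995, 0.097, -0.009], [-0.001, -0.087, -0.996]]
ft_force: [-0.2, 1.3, -4.5]
finger_gap: 0.0119
grip_force: 30.0
time: 8.17
tcp_pos: [0.545, 0.1872, 0.2357]
eef_rot: [[-0.097, 0.924, -0.371], [0.995, 0.09, -0.036], [-0.0, -0.373, -0.928]]
ft_force: [0.3, -1.1, -3.6]
finger_gap: 0.0117
grip_force: 30.0
time: 8.58
tcp_pos: [0.5682, 0.1892, 0.2417]
eef_rot: [[-0.096, 0.837, -0.539], [0.995, 0.08, -0.052], [-0.0, -0.541, -0.841]]
ft_force: [-0.1, -1.0, -3.8]
finger_gap: 0.0118
grip_force: 30.0
```

View pics/p4.png

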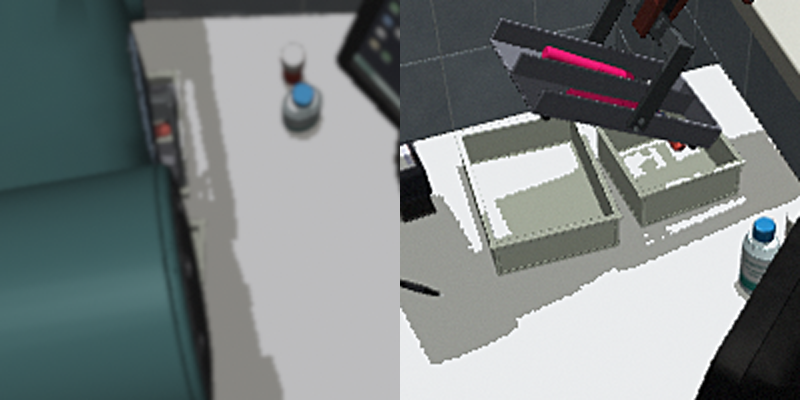

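```bash
python3 -m jog '[{"wx":0.03,"wy":0,"wz":0,"dx":0,"dy":2.6,"dz":-2.7,"claw":0},{"wx":0.03,"wy":0,"wz":0,"dx":0,"dy":2.6,"dz":-2.7,"claw":0},{"wx":0,"wy":0,"wz":0,"dx":0,"dy":0,"dz":0,"claw":0},{"wx":0,"wy":0,"wz":0,"dx":0,"dy":0,"dz":0,"claw":0},{"wx":0,"wy":0,"wz":0,"dx":0,"dy":0,"dz":0,"claw":0}]'
python3 -m jog '[{"wx":0,"wy":0,"wz":0,"dx":0,"dy":0,"dz":0,"claw":0},{"wx":0,"wy":0,"wz":0,"dx":0,"dy":0,"dz":0,"claw":0},{"wx":0,"wy":0,"wz":0,"dx":0,"dy":0,"dz":0,"claw":0},{"wx":0,"wy":0,"wz":0,"dx":0,"dy":0,"dz":0,"claw":0},{"wx":0,"wy":0,"wz":0,"dx":0,"dy":0,"dz":0,"claw":0}]'
python3 - <<'E'
from h import *
from cell import optics
i=optics.get_image("scene");pickle.dump(i,open("scene5.pkl","wb"))
cv2.imwrite("pics/p5.png",cv2.resize(i["pixels"][80:200,215:375],None,fx=5,fy=5,interpolation=cv2.INTER_CUBIC))
E
```

```text
time: 9.1
tcp_pos: [0.574, 0.1905, 0.2461]
eef_rot: [[-0.097, 0.805, -0.585], [0.995, 0.078, -0.057], [-0.0, -0.588, -0.809]]
ft_force: [-0.0, 0.1, -4.0]
finger_gap: 0.0115
grip_force: 30.0
time: 9.52
tcp_pos: [0.5743, 0.1905, 0.2459]
eef_rot: [[-0.097, 0.804, -0.586], [0.995, 0.078, -0.057], [-0.0, -0.589, -0.808]]
ft_force: [-0.6, -0.8, -3.2]
finger_gap: 0.012
grip_force: 30.0
```

View pics/p5.png

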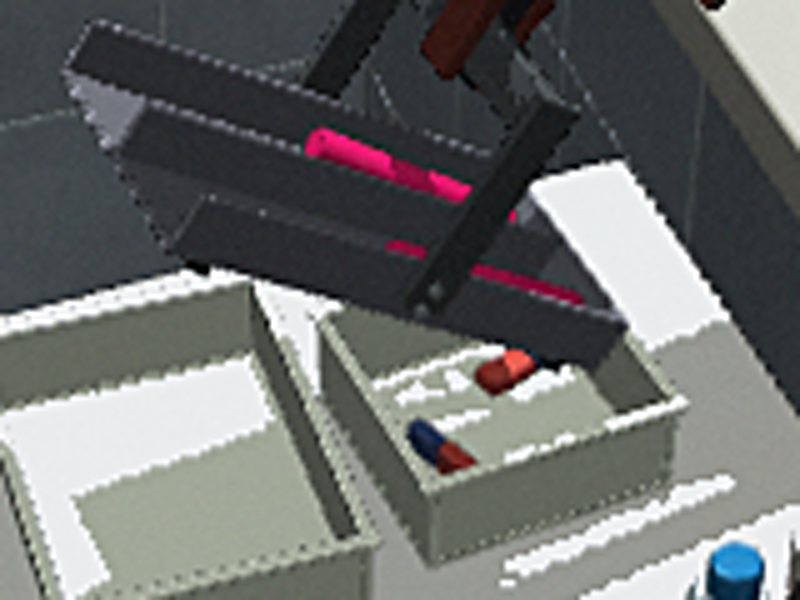

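```bash
python3 -m jog '[{"wx":-0.03,"wy":0,"wz":0,"dx":0,"dy":0,"dz":-2,"claw":0},{"wx":-0.06,"wy":0,"wz":0,"dx":0,"dy":0,"dz":-3,"claw":0},{"wx":-0.07,"wy":0,"wz":0,"dx":0,"dy":0,"dz":-3,"claw":0},{"wx":-0.07,"wy":0,"wz":0,"dx":0,"dy":0,"dz":-3,"claw":0},{"wx":-0.07,"wy":0,"wz":0,"dx":0,"dy":0,"dz":0,"claw":0}]'
python3 -m jog '[{"wx":-0.07,"wy":0,"wz":0,"dx":0,"dy":0,"dz":0,"claw":0},{"wx":-0.07,"wy":0,"wz":0,"dx":0,"dy":0,"dz":0,"claw":0},{"wx":-0.07,"wy":0,"wz":0,"dx":4,"dy":-2,"dz":0,"claw":0},{"wx":-0.06,"wy":0,"wz":0,"dx":8,"dy":-4,"dz":0,"claw":0},{"wx":-0.03,"wy":0,"wz":0,"dx":12,"dy":-6,"dz":0,"claw":0}]'
python3 -m jog '[{"wx":0,"wy":0,"wz":0,"dx":15,"dy":-9,"dz":0,"claw":0},{"wx":0,"wy":0,"wz":0,"dx":15,"dy":-9,"dz":0,"claw":0},{"wx":0,"wy":0,"wz":0,"dx":15,"dy":-9,"dz":0,"claw":0},{"wx":0,"wy":0,"wz":0,"dx":15,"dy":-9,"dz":0,"claw":0},{"wx":0,"wy":0,"wz":0,"dx":15,"dy":-9,"dz":0,"claw":0}]'
python3 -m jog '[{"wx":0,"wy":0,"wz":0,"dx":15,"dy":-9,"dz":0,"claw":0},{"wx":0,"wy":0,"wz":0,"dx":15,"dy":-9,"dz":0,"claw":0},{"wx":0,"wy":0,"wz":0,"dx":15,"dy":-9,"dz":0,"claw":0},{"wx":0,"wy":0,"wz":0,"dx":15,"dy":-9,"dz":0,"claw":0},{"wx":0,"wy":0,"wz":0,"dx":8,"dy":-5,"dz":0,"claw":0}]'
python3 -m jog '[{"wx":0,"wy":0,"wz":-0.05,"dx":0,"dy":0,"dz":0,"claw":0},{"wx":0,"wy":0,"wz":-0.1,"dx":0,"dy":0,"dz":0,"claw":0},{"wx":0,"wy":0,"wz":-0.1,"dx":0,"dy":0,"dz":0,"claw":0},{"wx":0,"wy":0,"wz":-0.1,"dx":0,"dy":0,"dz":0,"claw":0},{"wx":0,"wy":0,"wz":-0.1,"dx":0,"dy":0,"dz":0,"claw":0}]'
```

```text
time: 9.98
tcp_pos: [0.5807, 0.191, 0.2557]
eef_rot: [[-0.097, 0.943, -0.319], [0.995, 0.092, -0.031], [0.0, -0.32, -0.947]]
ft_force: [0.5, -1.0, -3.3]
finger_gap: 0.0118
grip_force: 30.0
time: 10.4
tcp_pos: [0.5645, 0.213, 0.2569]
eef_rot: [[-0.096, 0.995, -0.028], [0.995, 0.096, -0.003], [-0.0, -0.028, -1.0]]
ft_force: [-0.4, 0.8, -4.4]
finger_gap: 0.0117
grip_force: 30.0
time: 10.82
tcp_pos: [0.5123, 0.2843, 0.2576]
eef_rot: [[-0.097, 0.995, -0.032], [0.995, 0.097, -0.004], [-0.001, -0.032, -0.999]]
ft_force: [-0.1, 0.6, -4.7]
finger_gap: 0.0122
grip_force: 30.0
time: 11.23
tcp_pos: [0.4645, 0.3487, 0.2588]
eef_rot: [[-0.098, 0.995, -0.032], [0.995, 0.098, -0.003], [-0.0, -0.032, -0.999]]
ft_force: [0.0, -0.2, -3.4]
finger_gap: 0.0118
grip_force: 30.0
time: 11.65
tcp_pos: [0.4661, 0.3472, 0.2588]
eef_rot: [[-0.524, 0.851, -0.031], [0.851, 0.524, -0.004], [0.013, -0.029, -1.0]]
ft_force: [-0.6, -0.7, -3.8]
finger_gap: 0.0118
grip_force: 30.0
```

```bash
python3 -m jog '[{"wx":0,"wy":0,"wz":-0.1,"dx":0,"dy":0,"dz":0,"claw":0},{"wx":0,"wy":0,"wz":-0.1,"dx":0,"dy":0,"dz":0,"claw":0},{"wx":0,"wy":0,"wz":-0.1,"dx":0,"dy":0,"dz":0,"claw":0},{"wx":0,"wy":0,"wz":-0.1,"dx":0,"dy":0,"dz":0,"claw":0},{"wx":0,"wy":0,"wz":-0.1,"dx":0,"dy":0,"dz":0,"claw":0}]'
python3 -m jog '[{"wx":0,"wy":0,"wz":-0.1,"dx":0,"dy":0,"dz":0,"claw":0},{"wx":0,"wy":0,"wz":-0.1,"dx":0,"dy":0,"dz":0,"claw":0},{"wx":0,"wy":0,"wz":-0.1,"dx":0,"dy":0,"dz":0,"claw":0},{"wx":0,"wy":0,"wz":-0.1,"dx":0,"dy":0,"dz":0,"claw":0},{"wx":0,"wy":0,"wz":-0.04,"dx":0,"dy":0,"dz":0,"claw":0}]'
```

```text
time: 12.07
tcp_pos: [0.4662, 0.3471, 0.2588]
eef_rot: [[-0.868, 0.496, -0.031], [0.496, 0.868, -0.004], [0.025, -0.019, -1.0]]
ft_force: [-0.6, -0.9, -3.6]
finger_gap: 0.012
grip_force: 30.0
time: 12.48
tcp_pos: [0.4661, 0.3471, 0.2587]
eef_rot: [[-0.996, 0.079, -0.031], [0.079, 0.997, -0.004], [0.031, -0.006, -1.0]]
ft_force: [-0.5, -0.1, -4.3]
finger_gap: 0.0116
grip_force: 30.0
```

```bash
python3 -m jog '[{"wx":0,"wy":-0.015,"wz":-0.03,"dx":6,"dy":6,"dz":8,"claw":0},{"wx":0,"wy":-0.016,"wz":-0.028,"dx":9,"dy":9,"dz":12,"claw":0},{"wx":0,"wy":0,"wz":0,"dx":9,"dy":9,"dz":15,"claw":0},{"wx":0,"wy":0,"wz":0,"dx":6,"dy":6,"dz":15,"claw":0},{"wx":0,"wy":0,"wz":0,"dx":3,"dy":3,"dz":12,"claw":0}]'
python3 - <<'E'
from h import *
from cell import optics
i=optics.get_image("scene");pickle.dump(i,open("scene6.pkl","wb"))
cv2.imwrite("pics/p6.png",cv2.resize(i["pixels"][60:220,140:350],None,fx=3.5,fy=3.5,interpolation=cv2.INTER_CUBIC))
E
```

```text
time: 12.9
tcp_pos: [0.433, 0.3818, 0.196]
eef_rot: [[-1.0, 0.025, -0.001], [0.025, 1.0, -0.006], [0.001, -0.006, -1.0]]
ft_force: [0.3, -0.8, -3.6]
finger_gap: 0.0118
grip_force: 30.0
```

View pics/p6.png

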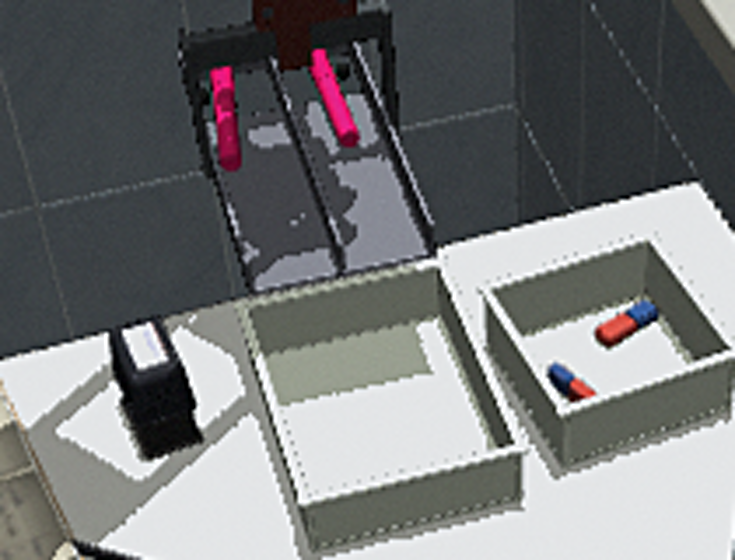

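```bash
python3 -m jog '[{"wx":-0.03,"wy":0,"wz":0,"dx":0,"dy":-2.6,"dz":-2,"claw":0},{"wx":-0.06,"wy":0,"wz":0,"dx":0,"dy":-5.2,"dz":-7,"claw":0},{"wx":-0.07,"wy":0,"wz":0,"dx":0,"dy":-6,"dz":-9,"claw":0},{"wx":-0.07,"wy":0,"wz":0,"dx":0,"dy":-6,"dz":-9,"claw":0},{"wx":-0.05,"wy":0,"wz":0,"dx":0,"dy":-4.3,"dz":-6.5,"claw":0}]'
python3 -m jog '[{"wx":-0.03,"wy":0,"wz":0,"dx":0,"dy":-2.6,"dz":-3.9,"claw":0},{"wx":-0.03,"wy":0,"wz":0,"dx":0,"dy":-2.6,"dz":-3.9,"claw":0},{"wx":-0.03,"wy":0,"wz":0,"dx":0,"dy":-2.6,"dz":-3.9,"claw":0},{"wx":-0.03,"wy":0,"wz":0,"dx":0,"dy":-2.6,"dz":-3.9,"claw":0},{"wx":-0.03,"wy":0,"wz":0,"dx":0,"dy":-2.6,"dz":-3.9,"claw":0}]'
python3 -m jog '[{"wx":-0.03,"wy":0,"wz":0,"dx":0,"dy":-2.6,"dz":-3.9,"claw":0},{"wx":-0.03,"wy":0,"wz":0,"dx":0,"dy":-2.6,"dz":-3.9,"claw":0},{"wx":-0.03,"wy":0,"wz":0,"dx":0,"dy":-2.6,"dz":-3.9,"claw":0},{"wx":-0.03,"wy":0,"wz":0,"dx":0,"dy":-2.6,"dz":-3.9,"claw":0},{"wx":-0.03,"wy":0,"wz":0,"dx":0,"dy":-2.6,"dz":-3.9,"claw":0}]'
python3 -m jog '[{"wx":-0.03,"wy":0,"wz":0,"dx":0,"dy":-2.6,"dz":-3.9,"claw":0},{"wx":-0.03,"wy":0,"wz":0,"dx":0,"dy":-2.6,"dz":-3.9,"claw":0},{"wx":0,"wy":0,"wz":0,"dx":0,"dy":0,"dz":0,"claw":0},{"wx":0,"wy":0,"wz":0,"dx":0,"dy":0,"dz":0,"claw":0},{"wx":0,"wy":0,"wz":0,"dx":0,"dy":0,"dz":0,"claw":0}]'
python3 - <<'E'
from h import *
from cell import optics
i=optics.get_image("scene");pickle.dump(i,open("scene7.pkl","wb"))
cv2.imwrite("pics/p7.png",cv2.resize(i["pixels"][60:220,140:350],None,fx=3.5,fy=3.5,interpolation=cv2.INTER_CUBIC))
E
```

```text
time: 13.37
tcp_pos: [0.434, 0.3531, 0.2288]
eef_rot: [[-1.0, 0.024, 0.009], [0.025, 0.961, 0.274], [-0.002, 0.274, -0.962]]
ft_force: [-0.4, -0.1, -3.9]
finger_gap: 0.0118
grip_force: 30.0
time: 13.78
tcp_pos: [0.4334, 0.3346, 0.2424]
eef_rot: [[-1.0, 0.022, 0.012], [0.025, 0.91, 0.413], [-0.002, 0.413, -0.911]]
ft_force: [-0.1, 0.1, -3.3]
finger_gap: 0.0119
grip_force: 30.0
time: 14.2
tcp_pos: [0.4329, 0.3141, 0.2536]
eef_rot: [[-1.0, 0.019, 0.015], [0.025, 0.839, 0.544], [-0.002, 0.544, -0.839]]
ft_force: [0.6, 0.4, -4.1]
finger_gap: 0.0119
grip_force: 30.0
time: 14.62
tcp_pos: [0.4329, 0.3061, 0.2568]
eef_rot: [[-1.0, 0.02, 0.017], [0.026, 0.805, 0.592], [-0.002, 0.593, -0.806]]
ft_force: [0.6, 0.2, -4.1]
finger_gap: 0.0116
grip_force: 30.0
```

View pics/p7.png

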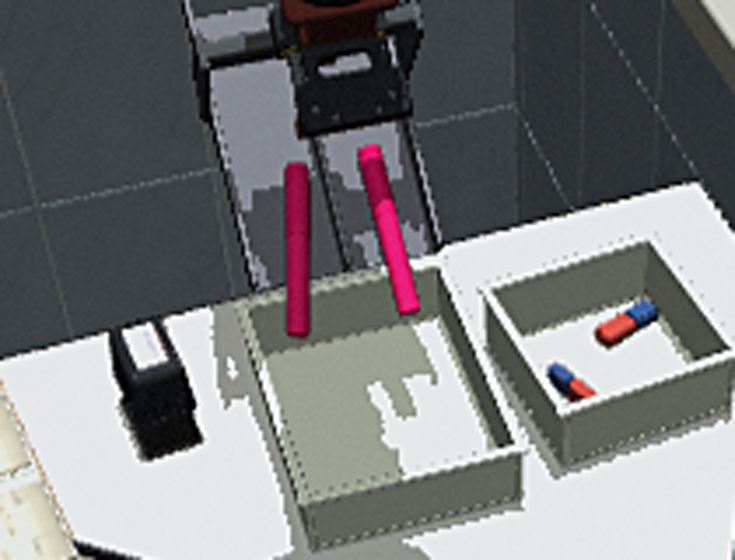

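```bash
python3 -m jog '[{"wx":0,"wy":0,"wz":0,"dx":0,"dy":0,"dz":0,"claw":0},{"wx":0,"wy":0,"wz":0,"dx":0,"dy":0,"dz":0,"claw":0},{"wx":0,"wy":0,"wz":0,"dx":0,"dy":0,"dz":0,"claw":0},{"wx":0,"wy":0,"wz":0,"dx":0,"dy":0,"dz":0,"claw":0},{"wx":0,"wy":0,"wz":0,"dx":0,"dy":0,"dz":0,"claw":0}]'
python3 -m jog '[{"wx":0,"wy":0,"wz":0,"dx":0,"dy":0,"dz":0,"claw":0},{"wx":0,"wy":0,"wz":0,"dx":0,"dy":0,"dz":0,"claw":0},{"wx":0,"wy":0,"wz":0,"dx":0,"dy":0,"dz":0,"claw":0},{"wx":0,"wy":0,"wz":0,"dx":0,"dy":0,"dz":0,"claw":0},{"wx":0,"wy":0,"wz":0,"dx":0,"dy":0,"dz":0,"claw":0}]'
cat > pens.py <<'E'
from h import *
from cell import optics
for n in("scene","top"):
    i=optics.get_image(n);p=i["pixels"].astype(int)
    m=((p[...,2]>90)&(p[...,1]<.45*p[...,2])&(p[...,0]>.4*p[...,2])).astype(np.uint8)
    k,_,st,ce=cv2.connectedComponentsWithStats(m)
    b=[(np.round(ce[j]).tolist(),st[j].tolist()) for j in range(1,k) if st[j][4]>12]
    for c,s in b:
        w=at(i,[c],.012)[0][:2]-[.43,.2001];t=-.0209
        print(n,c,s,"in bin",np.round([w[0]*np.cos(t)+w[1]*np.sin(t),-w[0]*np.sin(t)+w[1]*np.cos(t)],3))
E
python3 pens.py
```

```text
time: 15.08
tcp_pos: [0.4325, 0.3065, 0.2566]
eef_rot: [[-1.0, 0.02, 0.016], [0.025, 0.805, 0.593], [-0.001, 0.593, -0.805]]
ft_force: [0.3, -0.8, -3.0]
finger_gap: 0.0115
grip_force: 30.0
time: 15.5
tcp_pos: [0.4327, 0.3063, 0.2566]
eef_rot: [[-1.0, 0.02, 0.016], [0.026, 0.805, 0.593], [-0.001, 0.593, -0.805]]
ft_force: [0.3, 0.8, -2.0]
finger_gap: 0.012
grip_force: 30.0
scene [258.0, 171.0] [252, 154, 14, 34, 169] in bin [0.034 0.022]
scene [243.0, 176.0] [236, 159, 15, 36, 172] in bin [-0.006  0.017]
```

```bash
python3 -m jog '[{"wx":0,"wy":0,"wz":0,"dx":0,"dy":4,"dz":-1,"claw":0},{"wx":0,"wy":0,"wz":0,"dx":0,"dy":8,"dz":-2,"claw":0},{"wx":0,"wy":0,"wz":0,"dx":0,"dy":14,"dz":-2,"claw":0},{"wx":0,"wy":0,"wz":0,"dx":0,"dy":20,"dz":-2,"claw":0},{"wx":0,"wy":0,"wz":0,"dx":0,"dy":20,"dz":-2,"claw":0}]'
python3 pens.py
```

```text
time: 16.02
tcp_pos: [0.4337, 0.3548, 0.3039]
eef_rot: [[-1.0, 0.021, 0.016], [0.026, 0.804, 0.593], [-0.0, 0.594, -0.805]]
ft_force: [-0.0, -0.1, -3.0]
finger_gap: 0.0121
grip_force: 30.0
scene [258.0, 170.0] [252, 154, 14, 34, 176] in bin [0.035 0.026]
scene [243.0, 176.0] [236, 160, 15, 35, 175] in bin [-0.006  0.017]
top [209.0, 233.0] [203, 231, 11, 6, 29] in bin [-0.015  0.002]
```

```bash
python3 -m jog '[{"wx":0.07,"wy":0,"wz":0,"dx":0,"dy":0,"dz":0,"claw":0},{"wx":0.1,"wy":0,"wz":0,"dx":0,"dy":0,"dz":0,"claw":0},{"wx":0.1,"wy":0,"wz":0,"dx":0,"dy":0,"dz":0,"claw":0},{"wx":0.1,"wy":0,"wz":0,"dx":0,"dy":0,"dz":0,"claw":0},{"wx":0.1,"wy":0,"wz":0,"dx":0,"dy":0,"dz":0,"claw":0}]'
python3 -m jog '[{"wx":0.1,"wy":0,"wz":0,"dx":0,"dy":0,"dz":0,"claw":0},{"wx":0.065,"wy":0,"wz":0,"dx":0,"dy":0,"dz":0,"claw":0},{"wx":0,"wy":0,"wz":0.08,"dx":0,"dy":0,"dz":0,"claw":0},{"wx":0,"wy":0,"wz":0.11,"dx":0,"dy":0,"dz":0,"claw":0},{"wx":0,"wy":0,"wz":0.11,"dx":0,"dy":0,"dz":0,"claw":0}]'
python3 -m jog '[{"wx":0,"wy":0,"wz":0.11,"dx":0,"dy":0,"dz":0,"claw":0},{"wx":0,"wy":0,"wz":0.11,"dx":0,"dy":0,"dz":0,"claw":0},{"wx":0,"wy":0,"wz":0.11,"dx":0,"dy":0,"dz":0,"claw":0},{"wx":0,"wy":0,"wz":0.07,"dx":0,"dy":0,"dz":0,"claw":0},{"wx":0,"wy":0,"wz":0,"dx":0,"dy":0,"dz":0,"claw":0}]'
```

```text
time: 16.53
tcp_pos: [0.4339, 0.3536, 0.3037]
eef_rot: [[-1.0, 0.026, 0.007], [0.027, 0.987, 0.16], [-0.003, 0.16, -0.987]]
ft_force: [0.0, -0.2, -3.7]
finger_gap: 0.012
grip_force: 30.0
time: 16.95
tcp_pos: [0.433, 0.3545, 0.3021]
eef_rot: [[-0.946, 0.324, -0.001], [0.324, 0.946, -0.0], [0.001, -0.0, -1.0]]
ft_force: [-0.0, -0.6, -3.9]
finger_gap: 0.0116
grip_force: 30.0
time: 17.37
tcp_pos: [0.4332, 0.3538, 0.3024]
eef_rot: [[-0.746, 0.666, -0.001], [0.666, 0.746, 0.0], [0.001, -0.0, -1.0]]
ft_force: [-0.2, 0.4, -3.4]
finger_gap: 0.0117
grip_force: 30.0
```

```bash
python3 -m jog '[{"wx":0,"wy":0,"wz":0,"dx":-8,"dy":-12,"dz":0,"claw":0},{"wx":0,"wy":0,"wz":0,"dx":-15,"dy":-23,"dz":0,"claw":0},{"wx":0,"wy":0,"wz":0,"dx":-15,"dy":-23,"dz":0,"claw":0},{"wx":0,"wy":0,"wz":0,"dx":-15,"dy":-23,"dz":5,"claw":0},{"wx":0,"wy":0,"wz":0,"dx":-15,"dy":-23,"dz":5,"claw":0}]'
python3 -m jog '[{"wx":0,"wy":0,"wz":0,"dx":-15,"dy":-23,"dz":8,"claw":0},{"wx":0,"wy":0,"wz":0,"dx":-15,"dy":-23,"dz":8,"claw":0},{"wx":0,"wy":0,"wz":0,"dx":-15,"dy":-23,"dz":8,"claw":0},{"wx":0,"wy":0,"wz":0,"dx":-15,"dy":-23,"dz":8,"claw":0},{"wx":0,"wy":0,"wz":0,"dx":-15,"dy":-23,"dz":8,"claw":0}]'
python3 -m jog '[{"wx":0,"wy":0,"wz":0,"dx":-15,"dy":-23,"dz":8,"claw":0},{"wx":0,"wy":0,"wz":0,"dx":-15,"dy":-23,"dz":5,"claw":0},{"wx":0,"wy":0,"wz":0,"dx":-10,"dy":-15,"dz":0,"claw":0},{"wx":0,"wy":0,"wz":0,"dx":-5,"dy":-5,"dz":0,"claw":0},{"wx":0,"wy":0,"wz":0,"dx":0,"dy":0,"dz":0,"claw":0}]'
```

```text
time: 17.78
tcp_pos: [0.4148, 0.2294, 0.2928]
eef_rot: [[-0.75, 0.661, 0.001], [0.661, 0.75, 0.0], [-0.001, 0.001, -1.0]]
ft_force: [1.9, -0.8, -3.0]
finger_gap: 0.0118
grip_force: 30.0
time: 18.2
tcp_pos: [0.3942, 0.0937, 0.2525]
eef_rot: [[-0.75, 0.662, 0.001], [0.662, 0.75, 0.0], [-0.0, 0.001, -1.0]]
ft_force: [0.3, -0.3, -3.2]
finger_gap: 0.0121
grip_force: 30.0
time: 18.62
tcp_pos: [0.385, 0.0148, 0.2399]
eef_rot: [[-0.747, 0.665, 0.001], [0.665, 0.747, 0.0], [-0.001, 0.001, -1.0]]
ft_force: [-0.5, 0.7, -3.0]
finger_gap: 0.012
grip_force: 30.0
```

```bash
python3 -m jog '[{"wx":0,"wy":0,"wz":0,"dx":-10,"dy":-9,"dz":5,"claw":0},{"wx":0,"wy":0,"wz":0,"dx":-16,"dy":-12,"dz":10,"claw":0},{"wx":0,"wy":0,"wz":0,"dx":-16,"dy":-12,"dz":15,"claw":0},{"wx":0,"wy":0,"wz":0,"dx":-16,"dy":-9,"dz":15,"claw":0},{"wx":0,"wy":0,"wz":0,"dx":-10,"dy":-4,"dz":15,"claw":0}]'
python3 -m jog '[{"wx":0,"wy":0,"wz":0,"dx":0,"dy":0,"dz":16,"claw":0},{"wx":0,"wy":0,"wz":0,"dx":0,"dy":0,"dz":18,"claw":0},{"wx":0,"wy":0,"wz":0,"dx":0,"dy":0,"dz":18,"claw":0},{"wx":0,"wy":0,"wz":0,"dx":0,"dy":0,"dz":12,"claw":0},{"wx":0,"wy":0,"wz":0,"dx":0,"dy":0,"dz":4,"claw":0}]'
```

```text
time: 19.03
tcp_pos: [0.4071, -0.0641, 0.1797]
eef_rot: [[-0.749, 0.663, 0.003], [0.663, 0.749, -0.0], [-0.003, 0.002, -1.0]]
ft_force: [1.0, 0.8, -3.7]
finger_gap: 0.0122
grip_force: 30.0
time: 19.45
tcp_pos: [0.4052, -0.0621, 0.1104]
eef_rot: [[-0.749, 0.663, -0.001], [0.663, 0.749, 0.002], [0.002, 0.001, -1.0]]
ft_force: [-0.0, -0.4, -3.7]
finger_gap: 0.0121
grip_force: 30.0
```

```bash
python3 -m jog '[{"wx":0,"wy":0,"wz":0,"dx":0,"dy":0,"dz":4,"claw":0},{"wx":0,"wy":0,"wz":0,"dx":0,"dy":0,"dz":4,"claw":0},{"wx":0,"wy":0,"wz":0,"dx":0,"dy":0,"dz":2,"claw":0},{"wx":0,"wy":0,"wz":0,"dx":0,"dy":0,"dz":1,"claw":0},{"wx":0,"wy":0,"wz":0,"dx":0,"dy":0,"dz":0,"claw":0}]'
```

```text
time: 19.87
tcp_pos: [0.4062, -0.0634, 0.1011]
eef_rot: [[-0.748, 0.664, 0.002], [0.664, 0.748, 0.0], [-0.001, 0.001, -1.0]]
ft_force: [-0.6, -0.8, -2.9]
finger_gap: 0.0116
grip_force: 30.0
```

```bash
python3 -m jog '[{"wx":0,"wy":0,"wz":0,"dx":0,"dy":0,"dz":1,"claw":0},{"wx":0,"wy":0,"wz":0,"dx":0,"dy":0,"dz":1,"claw":0},{"wx":0,"wy":0,"wz":0,"dx":0,"dy":0,"dz":1,"claw":0},{"wx":0,"wy":0,"wz":0,"dx":0,"dy":0,"dz":0.5,"claw":0},{"wx":0,"wy":0,"wz":0,"dx":0,"dy":0,"dz":0,"claw":0}]'
```

```text
time: 20.28
tcp_pos: [0.4063, -0.0635, 0.0981]
eef_rot: [[-0.748, 0.664, 0.002], [0.664, 0.748, 0.0], [-0.002, 0.001, -1.0]]
ft_force: [-1.7, 0.0, 8.0]
finger_gap: 0.0118
grip_force: 30.0
```

Seated (8 N upward). Release gradually, then rise.

```bash
python3 -m jog '[{"wx":0,"wy":0,"wz":0,"dx":0,"dy":0,"dz":0,"claw":20},{"wx":0,"wy":0,"wz":0,"dx":0,"dy":0,"dz":0,"claw":40},{"wx":0,"wy":0,"wz":0,"dx":0,"dy":0,"dz":0,"claw":60},{"wx":0,"wy":0,"wz":0,"dx":0,"dy":0,"dz":0,"claw":60},{"wx":0,"wy":0,"wz":0,"dx":0,"dy":0,"dz":0,"claw":60}]'
python3 -m jog '[{"wx":0,"wy":0,"wz":0,"dx":0,"dy":0,"dz":0,"claw":60},{"wx":0,"wy":0,"wz":0,"dx":0,"dy":0,"dz":0,"claw":60},{"wx":0,"wy":0,"wz":0,"dx":0,"dy":0,"dz":-6,"claw":60},{"wx":0,"wy":0,"wz":0,"dx":0,"dy":0,"dz":-12,"claw":60},{"wx":0,"wy":0,"wz":0,"dx":0,"dy":0,"dz":-20,"claw":60}]'
python3 -m jog '[{"wx":0,"wy":0,"wz":0,"dx":5,"dy":0,"dz":-25,"claw":60},{"wx":0,"wy":0,"wz":0,"dx":10,"dy":0,"dz":-25,"claw":60},{"wx":0,"wy":0,"wz":0,"dx":10,"dy":5,"dz":-25,"claw":60},{"wx":0,"wy":0,"wz":0,"dx":10,"dy":10,"dz":-10,"claw":60},{"wx":0,"wy":0,"wz":0,"dx":0,"dy":0,"dz":0,"claw":60}]'
python3 pens.py; python3 - <<'E'
from h import *
from cell import optics,arm
for n in("scene","top"):
    i=optics.get_image(n);p=i["pixels"].astype(int);b,g,r=p[...,0],p[...,1],p[...,2]
    for nm,m in(("red",(r>100)&(b<.75*r)&(g<.6*r)),("blue",(b>70)&(r<.6*b)&(g<.75*b))):
        k,_,st,ce=cv2.connectedComponentsWithStats(m.astype(np.uint8))
        for j in range(1,k):
            if st[j][4]>8:
                w=at(i,[ce[j]],.01)[0]; print(n,nm,st[j].tolist(),np.round(w[:2]-[.5994,.1947],3)) if abs(w[0]-.6)<.12 and abs(w[1]-.19)<.15 else 0
# tray check
i=optics.get_image("scene");c=cv2.absdiff(i["pixels"],pickle.load(open("scene0.pkl","rb"))["pixels"]);print(c[300:,170:320].mean())
E
```

```text
time: 20.7
tcp_pos: [0.4059, -0.0634, 0.0973]
eef_rot: [[-0.748, 0.664, 0.001], [0.664, 0.748, 0.0], [-0.001, 0.001, -1.0]]
ft_force: [0.2, -0.2, 0.4]
finger_gap: 0.0416
grip_force: 0.0
time: 21.12
tcp_pos: [0.4044, -0.0629, 0.1348]
eef_rot: [[-0.748, 0.664, -0.002], [0.664, 0.748, 0.001], [0.003, -0.0, -1.0]]
ft_force: [0.1, 1.0, 0.3]
finger_gap: 0.0597
grip_force: 0.0
time: 21.53
tcp_pos: [0.3906, -0.0279, 0.2231]
eef_rot: [[-0.749, 0.663, 0.006], [0.663, 0.749, -0.0], [-0.005, 0.004, -1.0]]
ft_force: [-0.2, -0.3, -0.9]
finger_gap: 0.0599
grip_force: 0.0
scene [262.0, 184.0] [258, 181, 8, 8, 37] in bin [ 0.032 -0.024]
top [201.0, 212.0] [178, 207, 49, 10, 249] in bin [0.032 0.022]
top [204.0, 229.0] [182, 217, 46, 26, 251] in bin [-0.007  0.013]
scene red [310, 150, 12, 8, 54] [0.026 0.041]
scene red [303, 168, 7, 6, 21] [-0.02  -0.009]
scene blue [319, 146, 9, 7, 36] [0.051 0.051]
scene blue [297, 164, 7, 5, 18] [-0.029  0.01 ]
scene blue [357, 189, 11, 12, 83] [ 0.083 -0.128]
top red [194, 138, 8, 12, 62] [0.024 0.04 ]
top red [219, 161, 10, 6, 36] [-0.023 -0.022]
top blue [191, 130, 6, 7, 32] [0.049 0.05 ]
top blue [210, 166, 7, 4, 18] [-0.032  0.002]
16.918833333333332
```

```bash
python3 -m jog '[{"wx":0,"wy":0,"wz":0,"dx":0,"dy":0,"dz":0,"claw":60},{"wx":0,"wy":0,"wz":0,"dx":0,"dy":0,"dz":0,"claw":60},{"wx":0,"wy":0,"wz":0,"dx":0,"dy":0,"dz":0,"claw":60},{"wx":0,"wy":0,"wz":0,"dx":0,"dy":0,"dz":0,"claw":60},{"wx":0,"wy":0,"wz":0,"dx":0,"dy":0,"dz":0,"claw":60}]'; python3 -c "
from cell import finish_job
print(finish_job())"
```

```text
time: 22.2
tcp_pos: [0.3894, -0.0291, 0.2201]
eef_rot: [[-0.748, 0.664, 0.001], [0.664, 0.748, 0.0], [-0.0, 0.001, -1.0]]
ft_force: [-0.3, -1.7, 0.1]
finger_gap: 0.0596
grip_force: 0.0
the job is handed in; nothing more can be done
None
```

I handed the job in at about 22 s: camera measurements put both erasers in the square bin and both highlighters in the oblong bin, and I set the tray down flat on the desk and released it, though I didn't check its level or the bystanders by camera afterwards, and no verdict came back.

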